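# Release the ratchet jaw of a spice-jar rail and push it open

### The arm

A 7-joint arm with a two-finger parallel gripper is mounted at the origin on a cart in front of the work surface, level with it; the furniture and walls round the work are solid. World frame = base frame: x ahead of the robot, y to its left, z up, the work surface at z = 0. Lengths are in m, angles in rad, forces in N, time in s.
With the tool pointing down it reaches from about 0.35 to 0.9 m from the base axis. Payload 7.2 kg.
Tool frame: the origin (TCP) lies midway between the tips of the shut fingers; the grasp point (between the pads) lies bot.grasp_offset behind it (bot.grasp_offset is the distance from the TCP to the grasp point, in m); z points along the fingers, y is the line along which they close (so a half turn about z gives the same grasp; the last joint's range is limited). The gripper opens to 85 mm and grips with 20 to 120 N. Pads are 22 mm wide; open, the fingers measure 114 mm over their backs; the gripper's body (76 mm by 85 mm) begins 54 mm behind the grasp point. The pads swing forward as they close: fully open they stand 13 mm farther back than shut.
Start: joints at [-1.288, 0.411, -0.013, 1.596, 0.006, 1.134, -0.082], TCP at [0.215, 0.587, 0.201] pointing down, gripper open.
Joint ranges: [-2.95, 2.95], [-0.29, 1.99], [-1.47, 1.44], [0.14, 2.54], [-1.03, 4.17], [0.13, 1.85], [-2.86, 2.86]. Speed limits (rad/s): [2.39, 2.39, 3.01, 3.01, 3.14, 3.14, 3.14].

### API

Orientations are given as a unit quaternion [x, y, z, w].
In Python, from bench import bot, optics gives the robot as it stands. Calls block until the motion is done:
- bot.goto(position, orientation): joint-space move of the TCP to a pose.
- bot.move_straight(position, frame=None, v=0.15, threshold=None): straight line of the TCP; frame=None keeps the orientation; v is the mean speed in m/s. With threshold (N) it stops when the force on the tool has changed by that much, and returns True; else False.
- bot.goto_joints(angles): joint-space move.
- bot.gripper_open() and bot.gripper_close(grasp_force=None): open the fingers fully, or close them until they stop; grasp_force is the grip in N (None keeps the last).
- bot.dwell(seconds).
- bot.inverse_kinematics(position, orientation): joint angles nearest the present ones, or None.
- optics.camera(name): name is "scene" or "top" or "wrist"; returns (picture, depth): 420x560x3 uint8, red, green, blue; 420x560 float32, m along the optical axis (not along the pixel's ray), 0 where there is no reading.
- optics.camera_model(name): a dict with "fx", "fy", "cx", "cy" (pixels), "origin" and "orientation" of the camera in the world; the wrist camera has in their place "tool_from_camera" (4x4, takes a point from camera to tool coordinates, whose origin is the TCP and whose axes are the flange's). Camera axes: x right, y up, looking along -z (the intrinsics and any distortion apply to the point x, -y, -z); pixel columns grow to the right and rows downward; lengths in m; the calibration is good to about 2 mm. The wrist camera is an equidistant fisheye: a pixel r from the principal point sees the ray r / f radians off the axis. A picture is of the moment at which its call begins: read the wrist's pose just before it. camera_model takes no time and is no camera call.
A pose or a line that the arm cannot do raises bot.PlanningError and nothing moves.
- bot.job_done(): hands the job in; it is judged then, once.
Readings, each from a call of its own:
- bot.current_time_s(): time.
- bot.current_joints(): joint angles.
- bot.current_joint_velocities(): joint speeds.
- bot.current_effort(): joint torques, N m.
- bot.current_ee_pos(): TCP position.
- bot.current_tcp_rot(): TCP orientation.
- bot.current_force(): force on the tool from outside, world axes, zero at the start.
- bot.current_ft_torque(): the same for the moment, N m.
- bot.current_width(): finger opening in m.
- bot.current_grasp_force(): force on a finger pad.
Only numpy, scipy, OpenCV 4.12 (cv2) and the standard library are available. Lean on these libraries where they do the work, as an engineer would, in place of code of your own. Each camera call takes 0.05 s, during which the arm holds its last target. There are 200 camera calls.

### The job

Open the spice-jar rail on the worktop: press the red release pad on top of its sliding jaw and, keeping the pad down, push the jaw along the bar away from the jars until it is fully back against the end post. Use only the fingertips, pick nothing up, and leave the jars standing in the rail and the other things on the worktop where they are.

Things in the scene. Friction and masses are not known exactly. Their poses are not given: they have to be found in the camera images.
- jar_rail: Fixed wooden spice-jar rail, 95 mm (x) by 400 mm (y), 104 mm high. Origin: centre of the length, on the worktop; z up, y along the steel bar towards the end wall at y = +180 mm where the jars stand; the end post with a rubber bumper is at y = -171 mm. The bar runs at x = +30 mm, z = 50 to 62 mm, with saw teeth below it that stop the jaw from opening (moving to -y) unless the release is pressed; they let it move towards the jars. Base top at z = 10 mm.
- jar_jaw (a joint): Slide of the jaw along the bar, in m: it grows as the jaw moves away from the jars (the rail's -y). 0: closest to the jars; 0.135: fully back against the end post. Starts at 0 to 0.04. Friction about 1.5 N plus light damping; stays where it is left.
- jar_release (a joint): Travel of the red release pad, in m: 0 up, 0.010 fully down. It springs back up when let go; about 3 N to start, 5 N at 5 mm, 8 N fully down. The pawl is clear of the teeth from about 5 mm down; 6 to 9 mm is a good depth to push at. If it is let up on the way the ratchet locks again and the pad may simply be pressed again.
- release_top (a point): Centre of the top face of the red release pad, 88 mm above the worktop when up. The pad is 44 mm (rail's x) by 56 mm (rail's y), moves straight down, and rides on the jaw. Axes as the rail's. It lies in a pocket, open on both long sides, between the jaw plate (towards the jars) and an aluminium upstand (away from the jars), both rising to 104 mm; the pocket's clear length along y is 62 mm.
- jaw_upstand (a point): On the inner face of the jaw's aluminium upstand (50 mm wide, 6 mm thick), 30 mm from the pad's centre on the side away from the jars, 96 mm above the worktop (8 mm below its top edge). A fingertip that holds the pad down can push against this face to move the jaw.
- jar_1: Corked glass spice jar, pink contents, 44 mm across, 92 mm tall, standing loose in the rail. Origin: centre of its underside. Leave it standing.
- jar_2: Corked glass spice jar, grey-brown contents, 44 mm across, 92 mm tall, standing loose in the rail. Origin: centre of its underside. Leave it standing.
- jar_3: Corked glass spice jar, cream contents, 44 mm across, 92 mm tall, standing loose in the rail. Origin: centre of its underside. Leave it standing.
- ramekin: White fluted ramekin, 68 mm across, 45 mm high, loose bystander. Origin: centre of its underside. Leave it where it is.
- salt_mill: Light wooden salt mill, 58 mm across, 150 mm high, loose bystander. Origin: centre of its underside. Leave it where it is.
- timer: Brass-topped white kitchen timer, 66 mm across, 62 mm high, loose bystander. Origin: centre of its underside. Leave it where it is.
- tin: Brass tin with a knobbed lid, 67 mm across, 71 mm high, loose bystander. Origin: centre of its underside. Leave it where it is.
- matchbox: Cream matchbox, 36 x 53 x 15 mm, loose bystander. Origin: centre of its underside. Leave it where it is.
There are look-alikes about, which are no part of the job. Leave any purple look-alike of the jar_3 alone. What is shaped like the jar_1 but black or orange is not meant.

How it is judged:
On the way, in this order (a step that is already met when the one before it is completed fails the run):
1. the red release pad is pressed down (4 mm or more) (value of joint jar_release above 0.004 m), for 0.1 s.
2. the jaw is fully back at the end post (within 6 mm) (value of joint jar_jaw above 0.129 m), for 0.1 s.
At the end, for the whole second after the job is handed in: The jaw is back against the end post (joint above 0.129 of 0.135 m) and at rest, the three jars are upright (within 0.2 rad) and at rest in their places on the rail (within 25 mm), and the other listed loose things are upright and within 30 mm of where they stood (value of joint jar_jaw above 0.129 m and velocity of joint jar_jaw between -0.005 and 0.005 m/s and distance of each of jar_1, jar_2, jar_3 from where it was at the start of the episode below 0.025 m and angle between each of jar_1, jar_2, jar_3, ramekin, salt_mill, timer, tin, matchbox's own z axis and vertical below 0.2 rad and linear speed of each of jar_1, jar_2, jar_3 below 0.02 m/s and distance of each of ramekin, salt_mill, timer, tin, matchbox from where it was at the start of the episode below 0.03 m); the robot touches nothing.
It fails at once if a jar in the rail is lifted, carried, tipped or shoved more than 30 mm (distance of any of jar_1, jar_2, jar_3 from where it was at the start of the episode above 0.03 m or angle between any of jar_1, jar_2, jar_3's own z axis and vertical above 0.4 rad).
It fails at once if another thing on the worktop is lifted, tipped or moved more than 30 mm (distance of any of ramekin, salt_mill, timer, tin, matchbox from where it was at the start of the episode above 0.03 m or angle between any of ramekin, salt_mill, timer, tin, matchbox's own z axis and vertical above 0.4 rad).
It fails at once if the arm or the body of the gripper, rather than the fingers, presses on the rail with over 5 N (contact force between the arm and jar_rail above 5 N).
It also fails if it takes over 35 s, if anything falls off the work surface, if the arm or the gripper's body presses on something with over 40 N, if the wrist force passes 120 N, or if a joint passes its speed limit or range.

## Working session

There is one attempt and no reset: what is moved stays moved. The work goes in short steps, each a Python script; the robot and the scene stay as the last script left them, time stands still between calls to the robot, and variables do not carry over. Pictures are saved under pics/ and viewed, at most 10 in all, crops included, and the job is handed in when it is done.

```bash
mkdir -p pics; cat > h.py <<'E'
import numpy as np, cv2
from scipy.spatial.transform import Rotation as R
from bench import bot, optics
def cloud(name):
    im,d=optics.camera(name); m=optics.camera_model(name)
    v,u=np.indices(d.shape)
    P=np.stack([(u-m['cx'])/m['fx']*d,-(v-m['cy'])/m['fy']*d,-d],-1)
    return im,d,P@R.from_quat(m['orientation']).as_matrix().T+np.array(m['origin']),m
E
python3 - <<'E'
from h import *
for n in ("scene","top"):
    im,d,W,m=cloud(n); print({k:np.round(v,3) if not isinstance(v,str) else v for k,v in m.items()})
    cv2.imwrite(f"pics/{n}.png",im[...,::-1]); np.savez(f"{n}.npz",im=im,d=d,W=W)
    h=cv2.cvtColor(im,cv2.COLOR_RGB2HSV)
    k=((h[...,0]<6)|(h[...,0]>174))&(h[...,1]>150)&(h[...,2]>80)
    nn,l,s,c=cv2.connectedComponentsWithStats(k.astype(np.uint8))
    for i in range(1,nn):
        if s[i,4]>30: print(s[i],np.round(np.median(W[(l==i)&(d>0)],axis=0),3))
E
```

```text
{'fx': np.float64(440.312), 'fy': np.float64(440.312), 'cx': np.float64(281.904), 'cy': np.float64(209.483), 'origin': array([-0.246,  1.026,  0.835]), 'orientation': array([-0.138,  0.485,  0.825, -0.254])}
[113 194  14  10 110] [0.707 0.377 0.256]
[252 215  15   7  70] [0.502 0.008 0.088]
{'fx': np.float64(540.939), 'fy': np.float64(540.939), 'cx': np.float64(284.269), 'cy': np.float64(209.419), 'origin': array([-0.139,  0.148,  1.841]), 'orientation': array([-0.102,  0.143,  0.802, -0.571])}
[251 201  19  15 183] [0.503 0.015 0.088]
```

View pics/scene.png

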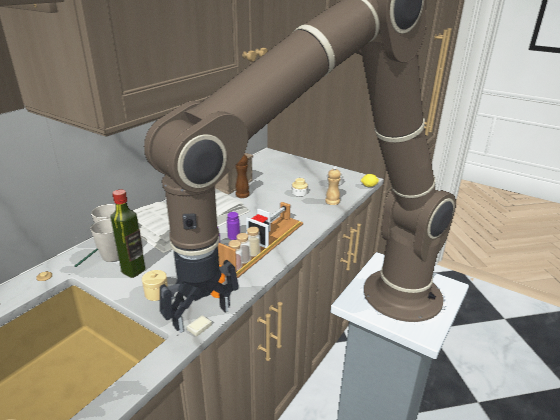

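View pics/top.png

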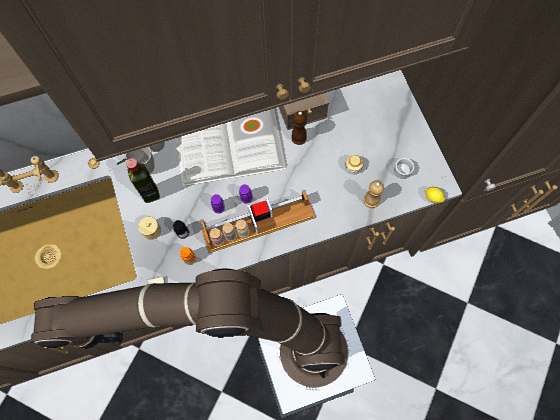

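The top view shows the rail running from the jar wall at (205,240) to the end post at (313,205). The red pad is at (260,209) and the jars are at (215–242,230). I'll fit the rail axis next.

```bash
python3 - <<'E'
from h import *
f=np.load("top.npz"); im,d,W=f['im'],f['d'],f['W']
h=cv2.cvtColor(im,cv2.COLOR_RGB2HSV)
v,u=np.indices(d.shape)
roi=(u>195)&(u<325)&(v>185)&(v<260)
wood=roi&(h[...,0]>5)&(h[...,0]<22)&(h[...,1]>120)&(W[...,2]>0.004)&(W[...,2]<.12)
n,l,s,c=cv2.connectedComponentsWithStats(wood.astype(np.uint8))
for i in range(1,n):
    if s[i,4]>8:
        p=W[l==i]; print(s[i],np.round([p.min(0),np.median(p,axis=0),p.max(0)],3).tolist())
p=W[wood&(u>200)][:,:2].astype(np.float32)
r=cv2.minAreaRect(p); print(r, np.round(cv2.boxPoints(r),3))
k=roi&((h[...,0]<6)|(h[...,0]>174))&(h[...,1]>150)&(h[...,2]>80)
p=W[k]; print('pad',p.mean(0),cv2.minAreaRect(p[:,:2].astype(np.float32)))
t=roi&(W[...,2]>.093)&(W[...,2]<.115)
n,l,s,c=cv2.connectedComponentsWithStats(t.astype(np.uint8))
for i in range(1,n):
    if s[i,4]>5: p=W[l==i]; print('hi',s[i],p.mean(0).round(3),p.min(0).round(3),p.max(0).round(3))
cv2.imwrite("pics/c.png",cv2.resize(im[180:265,190:325,::-1],None,fx=5.5,fy=5.5,interpolation=cv2.INTER_CUBIC))
print(bot.current_tcp_rot(),bot.grasp_offset,bot.current_width(),optics.camera_model('wrist'))
E
```

```text
[ 201  190  114   63 1443] [[0.432, -0.168, 0.004], [0.467, -0.037, 0.012], [0.541, 0.23, 0.114]]
[231 221   6   7  20] [[0.478, 0.104, 0.004], [0.506, 0.114, 0.011], [0.514, 0.123, 0.099]]
[218 226   5   5  16] [[0.497, 0.157, 0.006], [0.508, 0.165, 0.011], [0.514, 0.173, 0.017]]
((0.48481452465057373, 0.030981585383415222), (0.3980656564235687, 0.10793948173522949), 89.38420867919922) [[ 0.429 -0.167]
 [ 0.537 -0.169]
 [ 0.541  0.229]
 [ 0.433  0.231]]
pad [0.49644297 0.01620631 0.10761747] ((0.19223806262016296, 0.06446526199579239), (0.05884541943669319, 0.6813015937805176), 80.8246841430664)
hi [240 186   6   6  14] [0.591 0.048 0.096] [0.579 0.041 0.093] [0.601 0.057 0.1  ]
hi [211 195  11   8  23] [0.587 0.148 0.097] [0.573 0.131 0.094] [0.598 0.164 0.102]
hi [265 197   7  14  30] [ 0.504 -0.018  0.103] [ 0.479 -0.022  0.094] [ 0.53  -0.01   0.113]
hi [261 202   4   6   9] [0.511 0.002 0.095] [ 0.501 -0.005  0.093] [0.518 0.007 0.098]
hi [248 205   9  24  50] [0.48  0.049 0.104] [0.437 0.046 0.094] [0.52  0.053 0.112]
hi [257 206   4   6   9] [0.501 0.021 0.095] [0.492 0.016 0
[... 224 characters left out ...]
466 0.14  0.102] [0.447 0.121 0.094] [0.485 0.159 0.113]
hi [210 228  11  12  90] [0.463 0.186 0.102] [0.442 0.168 0.094] [0.482 0.204 0.112]
[ 1.74453247e-01  9.84665173e-01 -7.45423084e-04 -8.14095073e-05] 0.0187 0.08497786187326738 {'fx': 325.19226210127806, 'fy': 325.19226210127806, 'cx': 270.1569453375248, 'cy': 212.26452672141622, 'tool_from_camera': array([[ 1.20205628e-03,  9.59036485e-01,  2.83280030e-01,
         7.16888305e-02],
       [ 9.99999017e-01, -9.48219368e-04, -1.03317601e-03,
        -4.44629574e-04],
       [-7.22241876e-04,  2.83280993e-01, -9.59036682e-01,
        -1.72575576e-01],
       [ 0.00000000e+00,  0.00000000e+00,  0.00000000e+00,
         1.00000000e+00]])}
```

View pics/c.png

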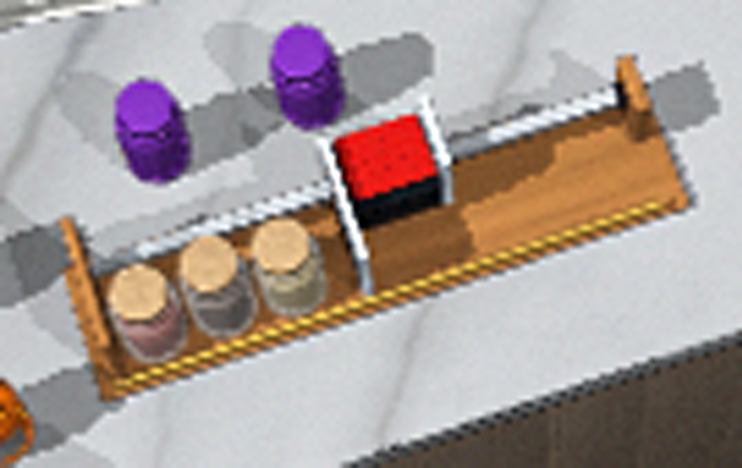

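The rail is parallel to world y to within about 0.6°. The pad is at roughly (0.503, 0.016), the jaw plate at y≈0.049 and the upstand at y≈-0.018. I'll close the fingers, hover over the pad and check with the wrist camera.

```bash
python3 - <<'E'
from h import *
q=[0,1,0,0]
bot.gripper_close(20)
p=bot.current_ee_pos(); bot.move_straight([p[0],p[1],.26])
bot.goto([.503,.016,.22],q); bot.move_straight([.503,.016,.135])
p=np.array(bot.current_ee_pos());r=R.from_quat(bot.current_tcp_rot())
im,d=optics.camera("wrist");m=optics.camera_model("wrist")
cv2.imwrite("pics/w.png",im[...,::-1])
h=cv2.cvtColor(im,cv2.COLOR_RGB2HSV)
k=(((h[...,0]<6)|(h[...,0]>174))&(h[...,1]>150)&(h[...,2]>80))
v,u=np.nonzero(k); x=u-m['cx'];y=v-m['cy'];rr=np.hypot(x,y);th=rr/m['fx']
ray=np.stack([np.sin(th)*x/rr,-np.sin(th)*y/rr,-np.cos(th)],-1)
T=m['tool_from_camera']; D=r.apply(ray@T[:3,:3].T);o=p+r.apply(T[:3,3])
P=o+D*((.088-o[2])/D[:,2])[:,None]
print(p,len(P),np.percentile(P,[1,50,99],axis=0).round(4),bot.current_width(),bot.current_force(),bot.current_time_s())
E
```

```text
[0.50350091 0.01607699 0.13553633] 4405 [[ 0.4842 -0.0112  0.088 ]
 [ 0.5047  0.0157  0.088 ]
 [ 0.5273  0.0424  0.088 ]] 0.00012807173833705713 [ 0.39202142  0.04732933 -0.44716361] 4.4583
```

View pics/w.png

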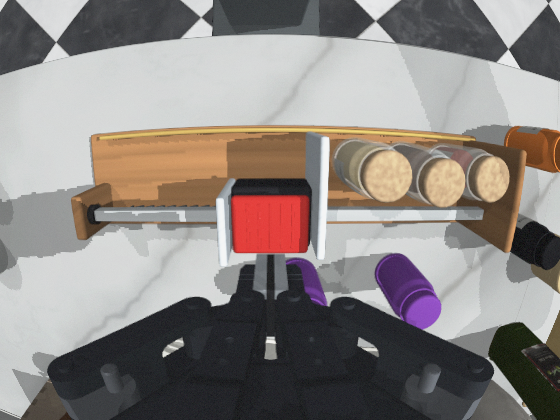

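The wrist view shows the red pad at (270,222), between the upstand (224,222) and the jaw plate (318,195). The shut fingers at (268,275) point at it. Its centre is about (0.5055, 0.0157), so I'll press there.

```bash
python3 - <<'E'
from h import *
f0=np.array(bot.current_force())
bot.move_straight([.505,.014,.098],v=.06)
hit=bot.move_straight([.505,.014,.079],v=.02,threshold=2)
p=np.array(bot.current_ee_pos()); print('contact',hit,p,bot.current_force()-f0)
z=min(p[2],.0885)-.007
bot.move_straight([.505,.014,z],v=.03); bot.dwell(.2)
print(bot.current_ee_pos(),bot.current_force()-f0,bot.current_time_s())
hit=bot.move_straight([.505,-.016,z],v=.03,threshold=6)
print(hit,bot.current_ee_pos(),bot.current_force()-f0,bot.current_time_s())
E
```

```text
contact False [0.50507376 0.01399705 0.07909439] [-0.76563026 -0.74778964  0.87374123]
[0.50507789 0.01396451 0.07216067] [0.57372653 0.37932602 0.95567267] 6.9083
True [ 0.50494039 -0.00789679  0.07196481] [-0.08651048  2.32589976  1.95551435] 7.65
```

The vertical force is small for this depth, so I'll look before going on.

```bash
python3 - <<'E'
from h import *
im,d=optics.camera("wrist"); cv2.imwrite("pics/w2.png",cv2.resize(im[120:330,130:410,::-1],None,fx=2.5,fy=2.5))
im,d,W,m=cloud("scene")
cv2.imwrite("pics/s2.png",cv2.resize(im[170:290,200:340,::-1],None,fx=4.5,fy=4.5))
for _ in range(5): print(bot.current_force(),bot.current_width(),bot.current_ee_pos()); bot.dwell(.05)
E
```

```text
[0.96136671 3.31730216 2.5635802 ] 0.0001475153164556221 [ 0.50490352 -0.00790464  0.07191619]
[0.00801311 2.67043477 2.19516854] -0.00015295503855658284 [ 0.50482675 -0.00794551  0.07186827]
[1.55643207 2.64969913 1.72367261] -0.00026233254009394797 [ 0.50479701 -0.00794567  0.07182907]
[1.15468203 2.53931079 1.97710302] -9.495353942835407e-05 [ 0.50477617 -0.00792099  0.0717889 ]
[1.02565742 3.1895837  2.05230511] -5.010773353548405e-05 [ 0.50474942 -0.00794657  0.07177856]
```

View pics/w2.png

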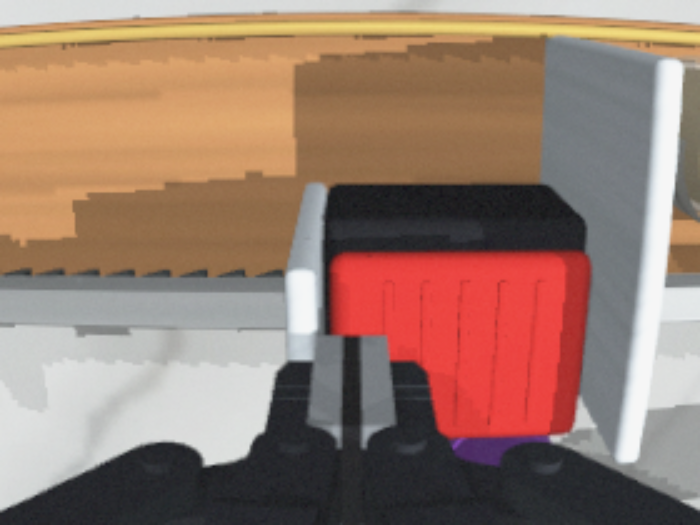

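View pics/s2.png

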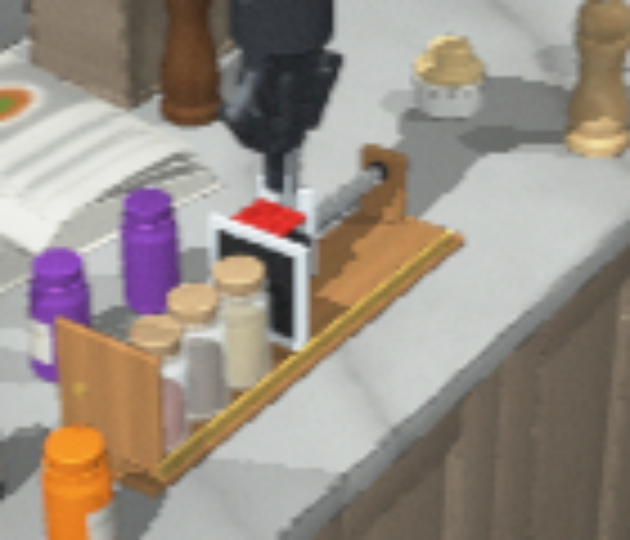

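The wrist crop shows the fingertips over the pad at (350,340), next to the upstand (305,260). The pad's red side face is still visible. I'll measure the pad and tip heights from wrist depth.

```bash
cat >> h.py <<'E'
def wcloud():
    p=np.array(bot.current_ee_pos());r=R.from_quat(bot.current_tcp_rot())
    im,d=optics.camera("wrist");m=optics.camera_model("wrist")
    v,u=np.indices(d.shape);x=u-m['cx'];y=v-m['cy'];rr=np.hypot(x,y)+1e-9
    t=np.tan(rr/m['fx'])
    P=np.stack([d*t*x/rr,-d*t*y/rr,-d],-1);T=m['tool_from_camera']
    L=P@T[:3,:3].T+T[:3,3]
    return im,d,r.apply(L.reshape(-1,3)).reshape(L.shape)+p
def padz():
    im,d,W=wcloud(); h=cv2.cvtColor(im,cv2.COLOR_RGB2HSV)
    k=((h[...,0]<6)|(h[...,0]>174))&(h[...,1]>150)&(h[...,2]>80)&(d>0)
    return im,d,W,k
E
python3 - <<'E'
from h import *
im,d,W,k=padz()
print('pad',np.percentile(W[k],[2,25,50,75,98],axis=0).round(4))
print('upstand top',W[190:270:10,252].round(3).tolist())
for c in (262,270,280): print('finger col',c,W[250:300:6,c].round(3).tolist())
E
```

```text
pad [[ 0.4852 -0.0109  0.0841]
 [ 0.4914  0.0078  0.0874]
 [ 0.4994  0.0193  0.0879]
 [ 0.5105  0.0303  0.0884]
 [ 0.5257  0.0412  0.0895]]
upstand top [[0.485, -0.022, 0.009], [0.482, -0.019, 0.05], [0.482, -0.018, 0.073], [0.482, -0.017, 0.091], [0.483, -0.017, 0.103], [0.488, -0.017, 0.104], [0.493, -0.017, 0.103], [0.498, -0.017, 0.104]]
finger col 262 [[0.508, -0.013, 0.069], [0.494, -0.012, 0.108], [0.493, -0.012, 0.116], [0.494, -0.012, 0.12], [0.494, -0.012, 0.126], [0.494, -0.012, 0.132], [0.494, -0.011, 0.137], [0.495, -0.011, 0.14], [0.493, -0.011, 0.146]]
finger col 270 [[0.5, -0.008, 0.088], [0.494, -0.008, 0.108], [0.494, -0.008, 0.115], [0.494, -0.008, 0.122], [0.494, -0.008, 0.126], [0.494, -0.008, 0.132], [0.494, -0.008, 0.136], [0.495, -0.008, 0.139], [0.497, -0.008, 0.14]]
finger col 280 [[0.5, -0.003, 0.088], [0.494, -0.004, 0.109], [0.494, -0.004, 0.115], [0.494, -0.004, 0.12], [0.494, -0.004, 0.127], [0.494, -0.004, 0.131], [0.494, -0.005, 0.137], [0.495, -0.005, 0.139], [0.493, -0.005, 0.146]]
```

The pad is still up at z = 0.088, so the real fingertips end about 16–20 mm above the reported TCP. I'll back off from the upstand slightly and descend until contact.

```bash
python3 - <<'E'
from h import *
z=bot.current_ee_pos()[2]
bot.move_straight([.505,.008,z],v=.05); bot.dwell(.2)
f0=np.mean([bot.current_force() for _ in range(5)],0)
hit=bot.move_straight([.505,.008,.05],v=.015,threshold=3)
bot.dwell(.1);p=np.array(bot.current_ee_pos()); print(hit,p,bot.current_force()-f0,f0,bot.current_time_s())
im,d,W,k=padz(); print('pad z',np.percentile(W[k][:,2],[50,75]),W[240:270:2,270].round(3).tolist())
E
```

```text
True [0.50491596 0.00800864 0.05685395] [1.35470626 0.53498114 2.51276865] [-0.01666218 -0.29017656 -0.56227034] 9.7833
pad z [0.08664308 0.08716615] [[0.489, 0.008, 0.087], [0.49, 0.008, 0.088], [0.49, 0.008, 0.088], [0.492, 0.008, 0.086], [0.493, 0.008, 0.088], [0.493, 0.008, 0.088], [0.495, 0.008, 0.088], [0.494, 0.008, 0.091], [0.494, 0.008, 0.094], [0.494, 0.008, 0.096], [0.494, 0.008, 0.098], [0.494, 0.008, 0.1], [0.494, 0.008, 0.102], [0.494, 0.008, 0.104], [0.494, 0.008, 0.107]]
```

Contact came at TCP z = 0.0569. I'll press 7 mm further, check the pad height, then push.

```bash
python3 - <<'E'
from h import *
f0=np.array([0,-.29,-.56])
z=.0495
bot.move_straight([.505,.008,z],v=.03); bot.dwell(.2)
im,d,W,k=padz(); zz=np.percentile(W[k][:,2],[50,75])
print(bot.current_ee_pos(),bot.current_force()-f0,'pad',zz)
if .077<zz[1]<.083:
    hit=bot.move_straight([.505,-.04,z],v=.04,threshold=10)
    im,d,W,k=padz()
    print(hit,bot.current_ee_pos(),bot.current_force()-f0,np.percentile(W[k],[2,50,75,98],axis=0).round(4),bot.current_time_s())
E
```

```text
[0.50495503 0.00797955 0.0497003 ] [-0.73085885  0.73246788  6.2721247 ] pad [0.07951963 0.08003366]
False [ 0.50513063 -0.03988517  0.04974242] [-1.69926814  0.48574114  7.33258744] [[ 0.4852 -0.0592  0.0758]
 [ 0.4953 -0.0238  0.0796]
 [ 0.5044 -0.0143  0.0801]
 [ 0.5219 -0.0058  0.0813]] 11.875
```

The pad is 8 mm down and the jaw is sliding. I'll push on until it reaches the post.

```bash
python3 - <<'E'
from h import *
z=.0495
hit=bot.move_straight([.505,-.18,z],v=.035,threshold=12)
bot.dwell(.2); y=bot.current_ee_pos()[1]
im,d,W,k=padz()
print(hit,bot.current_ee_pos(),bot.current_force(),np.percentile(W[k],[2,50,75,98],axis=0).round(4),bot.current_time_s())
cv2.imwrite("pics/w3.png",im[...,::-1])
E
```

```text
True [ 0.50539766 -0.11816116  0.04975872] [-0.41106424  2.38148234  5.46791073] [[ 0.4855 -0.1287  0.0761]
 [ 0.4963 -0.0953  0.0796]
 [ 0.5068 -0.0861  0.0802]
 [ 0.5221 -0.0761  0.0813]] 14.3917
```

View pics/w3.png

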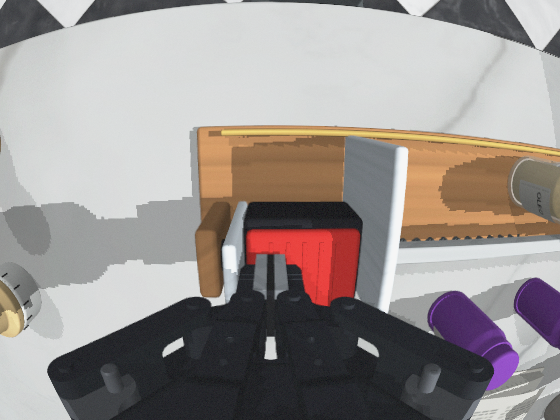

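The jaw has moved about 117 mm and the upstand at (232,250) sits next to the post at (213,250). I'll push a bit more to confirm it's stopped.

```bash
python3 - <<'E'
from h import *
z=.0495
hit=bot.move_straight([.505,-.135,z],v=.02,threshold=18)
p=bot.current_ee_pos();F=bot.current_force();bot.dwell(.15)
im,d,W,k=padz()
print(hit,p,F,bot.current_ee_pos(),bot.current_force(),np.percentile(W[k],[50,98],axis=0).round(4),bot.current_time_s())
print('row220',[(c,W[225,c].round(3).tolist()) for c in range(198,250,4)])
E
```

```text
True [ 0.50534227 -0.11786597  0.04980745] [-0.79935582  3.32833554  6.46904415] [ 0.50533256 -0.11783359  0.04980471] [-1.11514612  2.31253644  5.64808853] [[ 0.4963 -0.0953  0.0797]
 [ 0.5219 -0.076   0.0813]] 15.0
row220 [(198, [0.509, -0.171, -0.0]), (202, [0.487, -0.154, 0.064]), (206, [0.488, -0.152, 0.063]), (210, [0.488, -0.15, 0.063]), (214, [0.488, -0.148, 0.062]), (218, [0.489, -0.146, 0.058]), (222, [0.493, -0.146, 0.049]), (226, [0.498, -0.145, 0.032]), (230, [0.483, -0.138, 0.076]), (234, [0.483, -0.136, 0.078]), (238, [0.483, -0.134, 0.078]), (242, [0.486, -0.133, 0.069]), (246, [0.486, -0.131, 0.069])]
```

Nothing moved under 18 N, and the 8 mm gap left at the post is the bumper, so the jaw is fully back. I'll lift straight up and verify.

```bash
python3 - <<'E'
from h import *
p=bot.current_ee_pos()
bot.move_straight([p[0],p[1],.16],v=.08); bot.dwell(.3)
im,d,W,k=padz(); print(np.percentile(W[k],[2,50,98],axis=0).round(4),bot.current_force(),bot.current_time_s())
cv2.imwrite("pics/w4.png",im[...,::-1])
E
```

```text
[[ 0.4857 -0.1293  0.0854]
 [ 0.5054 -0.103   0.0878]
 [ 0.5272 -0.0762  0.0894]] [-0.89476597  0.73410388 -0.62332658] 16.8833
```

View pics/w4.png

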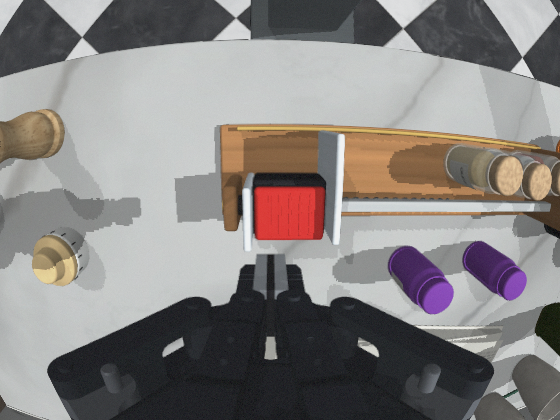

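The jaw is at the post (upstand at (248,212), post at (231,205)), the pad is back up and the jars stand at (500–545,180). The robot is clear, so I'm handing in.

```bash
python3 -c "
from bench import bot
print(bot.job_done())"
```

```text
the job is handed in; nothing more can be done
None
```

The jaw is fully back against the end post, pushed there with the release pad held down; the final view shows the jars standing and the arm clear, and the job is handed in (no verdict was returned).

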